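Slide sample discs into a magazine lane and shut its gate

ROBOT

A 6-joint arm with a two-finger parallel gripper is mounted at the origin on a cart in front of the work surface, level with it; the furniture and walls round the work are solid. World frame = base frame: x ahead of the robot, y to its left, z up, the work surface at z = 0. Lengths are in mm, angles in rad, forces in N, time in s.
With the tool pointing down it reaches from about 325 to 1000 mm from the base axis. Payload 5.1 kg.
Tool frame: the origin (TCP) lies at the very end of the fingers, on their centre line; the grasp point (between the pads) lies 19 mm behind it (ctrl.pinch_z is the distance from the TCP to the grasp point, in mm); z points along the fingers, y is the line along which they close (so a half turn about z gives the same grasp; the last joint's range is limited). The gripper opens to 85 mm and grips with 20 to 120 N. Pads are 22 mm wide; open, the fingers measure 114 mm over their backs; the gripper's body (76 mm by 85 mm) begins 54 mm behind the grasp point. The pads swing forward as they close: fully open they stand 13 mm farther back than shut.
Start: joints at [1.114, 0.124, 1.65, -0, 1.367, -0.083], TCP at [237.371, 605.095, 231.322] pointing down, gripper open.
Joint ranges: [-2.61, 2.61], [-1.02, 2.33], [0.03, 2.71], [-1.35, 4.49], [0.32, 2.68], [-2.91, 2.91]. Speed limits (rad/s): [2.57, 2.57, 3.14, 3.14, 3.14, 3.14].

INTERFACE

Orientations are given as a 3x3 rotation matrix whose columns are the frame's x, y, z axes.
In Python, from cell import ctrl gives the robot as it stands. The module is installed in compiled form; this text tells all that it offers.
- The arm moves only by the shell command python3 -m creep 'ROWS' [FORCE]. ROWS is text: rows parted by semicolons, each of 5 numbers parted by spaces: the shift along the world's x, y, z in m, then the turn about the world's z in rad, then the finger opening in m, from 0 to 0.0854. In form: tx ty tz twist jaw; .... A call has 1 to 5 rows; each row is the pose to reach, as a shift and turn from the pose commanded when the call began; what a row does not reach only later rows make up. A row lasts 1/12 s, in which the tool goes at most 41.7 mm and 7.16 degrees, less where a joint would pass 70% of its speed; a pose out of reach is approached as far as the arm can. A call with a gripper value outside its range is refused whole. The fingers move at their own pace and stop on an object; FORCE is the grip in N (left out, the last holds). Time passes only in rows, so rows that repeat a pose let the fingers close. It gives the time, the measured TCP pose, the force, the opening and the grip force at its end, in the units of the state.
- ctrl.get_state(): the state, without advancing time (a new reading comes with each control period).
- ctrl.read_camera(name): name is "side" or "top" or "wrist"; returns a dict with "pixels" (480x640x3 uint8, red, green, blue), "z_map" (480x640 float32, mm along the optical axis (not along the pixel's ray), 0 where there is no reading), "fx", "fy", "cx", "cy" (pixels), "pose" (4x4, takes a point from camera to world coordinates). Camera axes: x right, y up, looking along -z (the intrinsics and any distortion apply to the point x, -y, -z); pixel columns grow to the right and rows downward; lengths in mm; the calibration is good to about 2 mm. A picture is of the moment at which its call begins.
- ctrl.sign_off(): hands the job in; it is judged then, once.
Trained networks look in a picture, given as the dict that the camera call returned (one of the last four; its "shot" number tells which), for a name from the list of things; names that differ only in an ending like _2 or _b are one class to them, and where a whole thing is asked for, a point or a joint stands for the part that bears it (a point fixed in the world has none). Each returns a list of dicts, best first, with "confidence" (0 to 1); they miss things now and then, are a little off and sometimes report something else, mostly with a low value. They report only what shows in the picture. A call takes as long as a camera call. They do not tell look-alikes from the thing itself.
- ctrl.cut_out(picture, query): "pixels" (480x640 bool, what is visible of it).
- ctrl.landmark_of(picture, query): "xyz" ([x, y, z] in mm, in world coordinates, good to about 4 mm: a listed point, or the origin of a listed thing).
The state is a dict: "time_s": time; "joints": joint angles; "qd": joint speeds; "joint_torque": joint torques, N m; "eef_pos": TCP position; "eef_rot": TCP orientation; "wrist_force": force on the tool from outside, world axes, zero at the start; "moment": the same for the moment, N m; "width": opening from 0.0 (shut) to 1.0 (fully open); "grip_force": force on a finger pad.
Only numpy, scipy, OpenCV 4.12 (cv2) and the standard library are available. Lean on these libraries where they do the work, as an engineer would, in place of code of your own. Each camera call takes 0.05 s, during which the arm holds its last target. There are 200 camera calls.

TASK

Load the sample magazine: with the fingertips, slide the three sample discs lying in the pen of the loading tray through its narrow gate, which lets only one pass at a time, until all three lie flat in the lane behind it. Then push the gate slide shut by its knob, so that its bar lies right across the lane mouth and keeps the discs in. The discs are brittle: they must not be pinched or picked up, only pushed gently so that they slide flat along the tray, and the other things round the tray are to stay where they are.

Things in the scene. Friction and masses are not known exactly. Their poses are not given: they have to be found in the camera images.
- loading_tray: fixed grey metal tray on the bench, 269 mm long: a wide pen, a gate and a lane. Axes: +y along the lane, away from the pen; z up. Origin: on the bench surface under the middle of the gate mouth. Its flat floor is at z = 13 mm; all its guides and rims are 4 mm high on that (tops at z = 17 mm), so fingertips held just above them can cross them and push the upper part of a disc
- pen (a point): centre of the pen, on the floor (tray x 0, y -85 mm). The pen is 180 mm wide (tray x = -90 to +90 mm), its rear rim at y = -135 mm. From y = -75 mm on, two guides at 45 degrees narrow it to the gate mouth
- gate_mouth (a point): middle of the gate mouth, on the floor, at the tray's x = 0, y = 0. The mouth is 39 mm wide (x = -19.5 to +19.5 mm) from about y = -16 mm on and continues as the lane; the gate bar, when shut, fills y = -4 to +4 mm
- lane_end (a point): middle of the lane's end stop, on the floor, at the tray's x = 0, y = 111 mm. The lane is 39 mm wide between straight rails 11 mm thick; from the shut gate bar to the stop it is 107 mm long, of which the three discs in a row fill 101 mm
- disc_a: loose off-white ceramic sample disc, 33 mm diameter, 10 mm thick, 28 g (may be 30 percent off), lying flat on the pen floor; origin: centre of its underside, its z along its axis
- disc_b: loose brown bakelite sample disc, 35 mm diameter, 10 mm thick, 22 g (may be 30 percent off), lying flat on the pen floor; origin: centre of its underside, its z along its axis
- disc_c: loose off-white ceramic sample disc like disc_a, 33 mm diameter, 10 mm thick, 28 g (may be 30 percent off), lying flat on the pen floor; origin: centre of its underside, its z along its axis
- gate (a joint): travel of the gate slide along the tray's +x, in m: 0 = fully open (bar drawn back beside the lane mouth), 0.046 = fully shut against its stop (bar right across the mouth). It stays where it is left; sliding friction about 1 N. Its steel bar's top stands 4.7 mm above the tray floor
- gate_knob (a point): half-way up the black round knob of the gate slide: 15 mm diameter, 14 mm high, its underside 7 mm and its top 21 mm above the tray floor (34 mm above the bench), on a thinner stem; this point on its axis is 14 mm above the floor. It lies on the tray's line y = 0, at tray x = -80 mm when open and -34 mm when shut
- weight_100g: bystander: brass weight, 22 mm diameter, 36 mm high, standing on the bench beside the lane; origin: centre of its underside
- grease_tin: bystander: round tin with yellow lid, 54 mm diameter, 25 mm high, on the bench beside the lane on the gate knob's side; origin: centre of its underside
- adapter_bnc_t: bystander: metal T-shaped connector, 24 x 41 x 15 mm, on the bench beside the lane; origin: centre of its underside
Things that resemble listed ones, but are neither listed nor needed, are in the scene too. There is more than one size of the disc_b; the one meant has the size given above.

How it is judged (in metres and radians):
On the way, in this order (a step that is already met when the one before it is completed fails the run):
1. all three discs lie flat in the lane, past the gate (y of disc_a in the frame of loading_tray between 0.019 and 0.098 m and x of disc_a in the frame of loading_tray between -0.0055 and 0.0055 m and z of disc_a in the frame of loading_tray between 0.0105 and 0.0155 m and y of disc_b in the frame of loading_tray between 0.02 and 0.098 m and x of disc_b in the frame of loading_tray between -0.0055 and 0.0055 m and z of disc_b in the frame of loading_tray between 0.0105 and 0.0155 m and y of disc_c in the frame of loading_tray between 0.019 and 0.098 m and x of disc_c in the frame of loading_tray between -0.0055 and 0.0055 m and z of disc_c in the frame of loading_tray between 0.0105 and 0.0155 m), for 0.2 s.
2. the gate slide is shut behind them (value of joint gate above 0.0435 m), for 0.2 s.
At the end, for the whole second after the job is handed in: All three discs lie flat on the lane floor (origins within 2.5 mm of floor height, within 5.5 mm of the lane's centre line), wholly past the gate bar (edge no more than 1.5 mm into its line) and at rest, and the gate slide is shut to within 2.5 mm of its stop (joint above 0.0435 m) (all of step 1 and value of joint gate above 0.0435 m and linear speed of each of disc_a, disc_b, disc_c below 0.01 m/s); the robot touches nothing.
It fails at once if a disc is pinched or pressed hard by the fingers (over 18 N) (contact force between the fingers and disc_a above 18 N or contact force between the fingers and disc_b above 18 N or contact force between the fingers and disc_c above 18 N).
It fails at once if a disc is lifted more than 8 mm off the tray floor or tipped by more than 0.5 rad (z of any of disc_a, disc_b, disc_c in the frame of loading_tray above 0.021 m or angle between any of disc_a, disc_b, disc_c's own z axis and vertical above 0.5 rad).
It fails at once if a bystander is moved by more than 15 mm (distance of any of weight_100g, grease_tin, adapter_bnc_t from where it was at the start of the episode above 0.015 m).
It also fails if it takes over 61 s, if anything falls off the work surface, if the arm or the gripper's body presses on something with over 40 N, if the wrist force passes 120 N, or if a joint passes its speed limit or range.

## Working session

There is one attempt and no reset: what is moved stays moved. The work goes in short steps, Python scripts to look and compute and a shell command to move; the robot and the scene stay as the last step left them, time stands still between calls to the robot, and variables do not carry over. Pictures are saved under pics/ and viewed, at most 10 in all, crops included, and the job is handed in when it is done.

```bash
mkdir -p pics
cat > h.py <<'E'
import numpy as np,cv2
from cell import ctrl
def cam(n,save=None):
    p=ctrl.read_camera(n)
    if save: cv2.imwrite('pics/'+save,p['pixels'][...,::-1])
    return p
def world(p,u,v,z=None):
    """pixel -> world; by depth, or at plane height z (mm)"""
    T=np.array(p['pose']);d=np.array([(u-p['cx'])/p['fx'],-(v-p['cy'])/p['fy'],-1.])
    if z is None: s=float(p['z_map'][int(v),int(u)])
    else: s=(z-T[2,3])/(T[:3,:3]@d)[2]
    return T[:3,:3]@d*s+T[:3,3]
def pix(p,w):
    T=np.array(p['pose']);c=T[:3,:3].T@(np.array(w)-T[:3,3])
    return p['fx']*c[0]/-c[2]+p['cx'],p['fy']*c[1]/c[2]+p['cy']
E
python3 - <<'E'
from h import *
np.set_printoptions(precision=1,suppress=True)
p=cam('top','top0.png')
print([k for k in p],p['pose'])
for q in ['loading_tray','pen','gate_mouth','lane_end','disc_a','disc_b','gate_knob','weight_100g','grease_tin','adapter_bnc_t']:
    for r in ctrl.landmark_of(p,q)[:5]: print(q,np.array(r['xyz']),round(r['confidence'],2),np.array(pix(p,r['xyz'])))
s=cam('side','side0.png')
print(ctrl.get_state()['time_s'],ctrl.get_state()['eef_rot'])
E
```

```text
['pixels', 'z_map', 'fx', 'fy', 'cx', 'cy', 'pose', 'shot'] [[ -0.    1.   -0.2 393.3]
 [ -1.   -0.   -0.    1. ]
 [ -0.    0.2   1.  900.2]
 [  0.    0.    0.    1. ]]
loading_tray [551.1  23.3   7.2] 0.93 [298.6 250.7]
loading_tray [473.9 125.9   1.1] 0.6 [232.3 303.5]
loading_tray [477.2  40.3  31.1] 0.3 [287.7 297.8]
pen [531.1 -59.    9. ] 0.91 [353. 262.]
gate_mouth [551.4  28.7  10.1] 0.87 [295.  250.3]
disc_a [584.5 -97.2  14.6] 0.86 [376.9 226.1]
disc_a [ 691.1 -103.8    1.3] 0.74 [377.  161.9]
disc_a [530.2 -48.6  11.4] 0.71 [346.3 262.5]
disc_a [ 517.2 -190.9   -2.1] 0.63 [438.9 269.6]
disc_a [457.7 -63.7  16.3] 0.58 [358.5 309.9]
disc_b [584.5 -97.2  14.6] 0.86 [376.9 226.1]
disc_b [ 691.1 -103.8    1.3] 0.74 [377.  161.9]
disc_b [530.2 -48.6  11.4] 0.71 [346.3 262.5]
disc_b [ 517.2 -190.9   -2.1] 0.63 [438.9 269.6]
disc_b [457.7 -63.7  16.3] 0.58 [358.5 309.9]
gate_knob [478.4  41.1  31. ] 0.76 [287.2 297. ]
weight_100g [631.2  35.    2. ] 0.78 [290. 201.]
grease_tin [472.  126.2   3.3] 0.95 [231.9 304.6]
adapter_bnc_t [654.1 101.5  -1. ] 0.63 [247.6 188.6]
adapter_bnc_t [550.8  23.6   5.9] 0.54 [298.5 251.1]
0.6 [[-0.9  0.4  0. ]
 [ 0.4  0.9  0. ]
 [-0.   0.  -1. ]]
```

Run:
```python
import cv2
a=cv2.imread('pics/top0.png')[130:330,190:460]
cv2.imwrite('pics/topc.png',cv2.resize(a,None,fx=2.96,fy=2.96,interpolation=cv2.INTER_CUBIC))
```

```text
(no output)
```

View pics/topc.png

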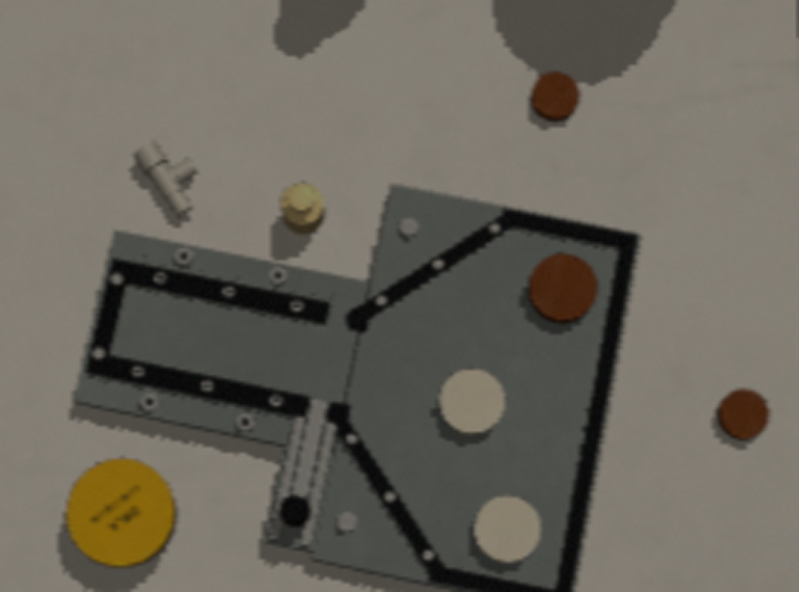

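The crop shows the tray with its lane pointing left. The pen holds the brown disc at (563,287) and white discs at (472,400) and (507,528), and the knob is at (294,510).

Look-alikes for disc_b are the two smaller brown discs on the bench outside the tray, at (555,95) and (743,414). I choose the large one in the pen.

```bash
cat >> h.py <<'E'
def toT(w,o,a):
    c,s=np.cos(a),np.sin(a);d=np.array(w)[:2]-o; return np.array([c*d[0]+s*d[1],-s*d[0]+c*d[1]])
def toW(t,o,a):
    c,s=np.cos(a),np.sin(a); return o+np.array([c*t[0]-s*t[1],s*t[0]+c*t[1]])
E
python3 - <<'E'
from h import *
from scipy.optimize import least_squares
np.set_printoptions(precision=1,suppress=True)
p=cam('top')
f=lambda c,z:world(p,190+c[0]/2.96,130+c[1]/2.96,z)[:2]
up=[f(c,17) for c in [(160,278),(228,291),(297,306)]];lo=[f(c,17) for c in [(138,372),(207,386),(276,401)]]
kn=f((294,510),34);end=[f(c,17) for c in [(117,279),(98,353)]]
rear=[f(c,17) for c in [(620,240),(585,430),(560,580)]] # inner edge y=-135
def res(q):
    o,a=q[:2],q[2];T=lambda w:toT(w,o,a)
    return [T(w)[0]-25 for w in up]+[T(w)[0]+25 for w in lo]+list(T(kn)-[-80,0])+[T(w)[1]-116.5 for w in end]+[T(w)[1]+135 for w in rear]
r=least_squares(res,[551,25,-.2],loss='soft_l1');print(r.x,r.x[2],np.array(r.fun))
o,a=r.x[:2],r.x[2]
for n,c,z in [('brown',(563,287),23),('w1',(472,400),23),('w2',(507,528),23),('tin',(120,512),25),('wt',(302,200),36),('adp',(165,180),8)]:
    print(n,f(c,z),toT(f(c,z),o,a))
s=ctrl.get_state();print(s['eef_pos'],s['eef_rot'])
E
```

```text
[547.6  19.5  -0.2] -0.2278290668797752 [ 0.1  0.4 -0.3 -0.  -0.1 -0.7  0.6  0.6 -0.9 -0.   0.2  0.5 -0.6]
brown [ 581.3 -101.2] [  60.1 -110. ]
w1 [524.3 -52.5] [ -6.4 -75.4]
w2 [459.4 -67.5] [ -66.3 -104.6]
tin [472.6 125.2] [-96.9  86. ]
wt [627.5  30.6] [75.3 28.9]
adp [648.1 103.4] [ 78.9 104.5]
[237.4 605.1 231.4] [[-0.9  0.4 -0. ]
 [ 0.4  0.9  0. ]
 [ 0.   0.  -1. ]]
```

```bash
python3 -c "
from cell import ctrl;import numpy as np
R=np.array(ctrl.get_state()['eef_rot']);print(np.arctan2(R[1,1],R[0,1]))"
python3 -m creep '0.07 -0.175 0 -0.33 0.02; 0.07 -0.175 0 -0.33 0.02; 0.07 -0.175 0 -0.33 0.02; 0.07 -0.175 0 -0.33 0.02; 0.07 -0.175 0 -0.33 0.02'
```

```text
1.1969933561020691
time_s: 1.07
eef_pos: [308.2, 427.0, 231.3]
eef_rot: [[-0.761, 0.648, 0.001], [0.648, 0.761, -0.001], [-0.001, -0.0, -1.0]]
wrist_force: [1.2, 0.7, 0.5]
width: 0.297
grip_force: 0.0
```

```bash
python3 -m creep '0.07 -0.175 0 -0.365 0.018; 0.07 -0.175 0 -0.365 0.018; 0.07 -0.175 0 -0.365 0.018; 0.07 -0.175 0 -0.365 0.018; 0.07 -0.175 0 -0.365 0.018' >/dev/null
python3 -m creep '0.07 -0.175 0 -0.365 0.018; 0.07 -0.175 0 -0.365 0.018; 0.07 -0.175 0 -0.365 0.018; 0.07 -0.175 0 -0.365 0.018; 0.07 -0.175 0 -0.365 0.018' >/dev/null
python3 -m creep '0.07 -0.168 -0.08 -0.365 0.018; 0.07 -0.168 -0.08 -0.365 0.018; 0.07 -0.168 -0.08 -0.365 0.018; 0.07 -0.168 -0.08 -0.365 0.018; 0.07 -0.168 -0.08 -0.365 0.018'
cat > look.py <<'E'
import sys
from h import *
np.set_printoptions(precision=1,suppress=True)
o,a=np.array([547.6,19.5]),-0.2278
s=ctrl.get_state();R=np.array(s['eef_rot'])
print('t',s['time_s'],'tcp',s['eef_pos'],'tray',toT(s['eef_pos'],o,a),'ang',round(np.arctan2(R[1,1],R[0,1])-a,3),'F',np.array(s['wrist_force']))
if len(sys.argv)>1:
    p=cam(sys.argv[1],sys.argv[2] if len(sys.argv)>2 else None)
    hsv=cv2.cvtColor(p['pixels'],cv2.COLOR_RGB2HSV)
    for n,m in [('white',(hsv[...,1]<70)&(hsv[...,2]>135)),('brown',((hsv[...,0]<14)|(hsv[...,0]>174))&(hsv[...,1]>120))]:
        k,l,st,c=cv2.connectedComponentsWithStats(m.astype(np.uint8))
        for i in range(1,k):
            if st[i,4]>60:
                t=toT(world(p,*c[i],23),o,a)
                if abs(t[0])<95 and -140<t[1]<115: print(n,t,st[i,4])
E
python3 look.py top; python3 look.py wrist w1.png
```

```text
time_s: 2.32
eef_pos: [517.6, -90.5, 150.2]
eef_rot: [[0.228, 0.974, -0.0], [0.974, -0.228, -0.0], [-0.0, -0.0, -1.0]]
wrist_force: [0.4, 1.1, 1.3]
width: 0.216
grip_force: 0.0
t 2.3167 tcp [517.6 -90.5 150.2] tray [  -4.4 -113.9] ang -0.002 F [0.4 1.1 1.3]
white [89.9 89.5] 93051
t 2.3667 tcp [517.7 -93.6 147.7] tray [  -3.6 -116.9] ang -0.004 F [-1.8 -4.  -0.9]
white [ 79.  -95.8] 80071
white [-44.    5.6] 157
white [-50.9   0.8] 91
white [ -5.3 -71.3] 1554
white [ -63.8 -103.1] 1124
brown [  61.  -105.3] 1544
```

View pics/w1.png

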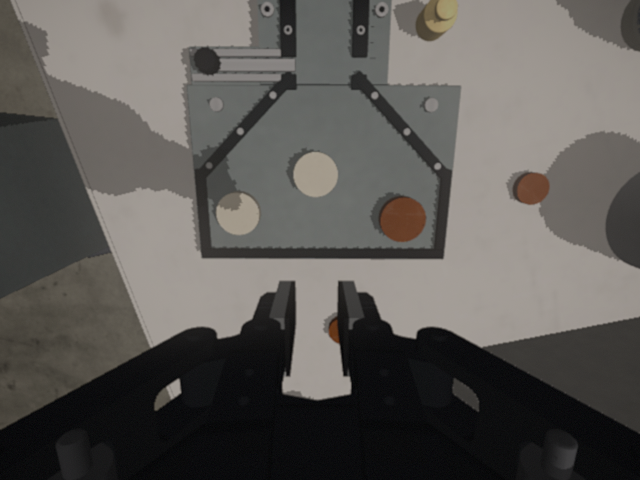

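```bash
python3 -m creep '0 0 -0.04 0 0.018; 0 0 -0.08 0 0.018; 0 0 -0.11 0 0.018; 0 0 -0.1315 0 0.018; 0 0 -0.1315 0 0.018' | head -2; python3 -m creep '0 0 0 0 0.018; 0 0 0 0 0.018'; python3 look.py wrist; python3 look.py side side1.png
```

```text
time_s: 2.83
eef_pos: [513.2, -86.1, 15.0]
time_s: 3.0
eef_pos: [518.8, -87.9, 21.9]
eef_rot: [[0.225, 0.974, 0.003], [0.974, -0.225, -0.001], [-0.0, 0.003, -1.0]]
wrist_force: [0.8, -0.1, 0.8]
width: 0.211
grip_force: 0.0
t 3.0 tcp [518.8 -87.9  21.9] tray [  -3.8 -111.1] ang 0.0 F [ 0.8 -0.1  0.8]
white [-44.5   1.6] 2623
white [ 0.4 -3.3] 4140
white [-57.9  -9.3] 304
white [-54.3 -14.8] 360
white [-45.6 -14.7] 220
white [ 11.5 -57.3] 50161
white [ 21.5 -14.9] 89
white [-69.7 -16. ] 61
white [-34.7 -16.6] 143
white [-70.7 -27.4] 3174
white [ 35.4 -17. ] 134
white [-58.6 -40.3] 115
white [ 59.1 -40.9] 123
white [ 82.8 -64.9] 109
white [ -61.6 -105.8] 6584
white [  -5.3 -118.3] 955
brown [  60. -104.] 5252
t 3.05 tcp [519.3 -88.1  22.4] tray [  -3.2 -111.2] ang 0.0 F [ 0.2  0.5 -0.4]
white [ 5.8 40.6] 163864
white [-5.8 18.3] 87
white [-39.6  -6.9] 65
white [-16.4 -67.7] 144
```

View pics/side1.png

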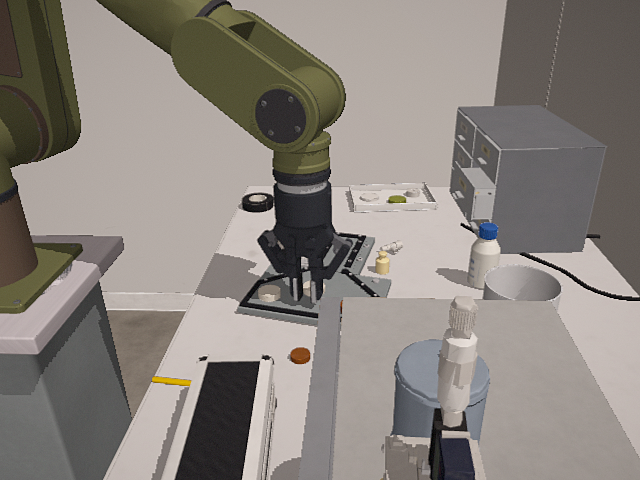

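```bash
python3 -m creep '0 0 0 0 0.018; 0.001 0.004 0 0 0.018; 0.002 0.008 0 0 0.018; 0.003 0.012 0 0 0.018; 0.0036 0.0156 0 0 0.018' | head -2
python3 -m creep '0.001 0.003 0 0 0.018; 0.0025 0.0065 0 0 0.018; 0.0040 0.0100 0 0 0.018; 0.0050 0.0130 0 0 0.018; 0.0064 0.0165 0 0 0.018' >/dev/null
python3 -m creep '0.0013 0.0033 0 0 0.018; 0.0026 0.0066 0 0 0.018; 0.0039 0.0100 0 0 0.018; 0.0052 0.0133 0 0 0.018; 0.0064 0.0165 0 0 0.018'
python3 -m creep '0 0 0 0 0.018;0 0 0 0 0.018' | head -2; python3 look.py wrist w2.png
```

```text
time_s: 3.52
eef_pos: [521.2, -71.8, 20.1]
time_s: 4.35
eef_pos: [533.9, -39.0, 19.8]
eef_rot: [[0.226, 0.974, -0.0], [0.974, -0.226, -0.0], [-0.0, 0.0, -1.0]]
wrist_force: [0.7, -0.0, 1.4]
width: 0.211
grip_force: 0.3
time_s: 4.52
eef_pos: [533.8, -39.1, 19.8]
t 4.5167 tcp [533.8 -39.1  19.8] tray [ -0.2 -60.2] ang 0.0 F [-0.5  0.8  0.7]
white [-76.7  36.2] 22646
white [80.6 -6.3] 70159
white [-36.1  37.9] 378
white [38.2 37.4] 390
white [86.7 32.9] 148
white [-23.1  25.6] 121
white [24.8 25.3] 119
white [-52.2  12.4] 1608
white [-40.8   4.7] 2343
white [-39.9  -3.2] 726
white [ 17.7 -34.3] 15404
white [-34.4 -14.6] 104
white [ 35.6 -15. ] 112
white [ 59.2 -39. ] 97
white [ -1.2 -83.3] 3054
white [ 82.9 -62.9] 88
white [-37.3 -70.3] 134
white [ -69.5 -104.1] 408
brown [  67.3 -104. ] 471
```

View pics/w2.png

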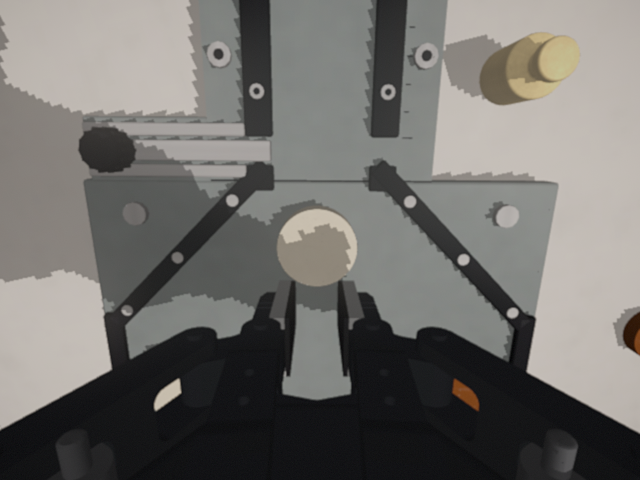

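The picture shows the white disc centred at about (317,247) against the finger ends. It lies in line with the mouth, whose posts are at (272,165) and (371,165).

Run:
```python
from h import *
o,a=np.array([547.6,19.5]),-0.2278
p=cam('wrist')
for n,c,z in [('disc',(317,247),23),('discL',(277,247),23),('discR',(357,247),23),('railL',(272,135),17),('railR',(371,135),17),('pL',(272,189),17),('pR',(370,189),17),('knob',(107,149),34)]: print(n,toT(world(p,*c,z),o,a).round(1))
```

```text
disc [ -0.9 -33.9]
discL [-17.2 -33.9]
discR [ 15.4 -33.9]
railL [-18.6  10.1]
railR [20.2 10.1]
pL [-19.3 -11. ]
pR [ 20.7 -11. ]
knob [-74.4   4.8]
```

```bash
python3 -m creep '0.0013 0.0040 0 0 0.018; 0.0026 0.0090 0 0 0.018; 0.0040 0.0140 0 0 0.018; 0.0053 0.0190 0 0 0.018; 0.0066 0.0241 0 0 0.018' | grep -E 'wrist|pos'
python3 -m creep '0.0011 0.0049 0 0 0.018; 0.0023 0.0097 0 0 0.018; 0.0034 0.0146 0 0 0.018; 0.0045 0.0195 0 0 0.018; 0.0056 0.0243 0 0 0.018' | grep -E 'wrist|pos'
python3 -m creep '0.0011 0.0049 0 0 0.018; 0.0023 0.0097 0 0 0.018; 0.0034 0.0146 0 0 0.018; 0.0045 0.0195 0 0 0.018; 0.0056 0.0243 0 0 0.018' | grep -E 'wrist|pos'
python3 -m creep '0 0 0 0 0.018;0 0 0 0 0.018' | grep -E 'wrist|pos'; python3 look.py wrist w3.png|head -1
```

```text
eef_pos: [540.5, -14.6, 19.8]
wrist_force: [0.5, -0.2, -0.3]
eef_pos: [546.1, 9.7, 19.8]
wrist_force: [-1.0, -0.8, 0.4]
eef_pos: [551.7, 33.9, 19.8]
wrist_force: [-1.3, -0.4, -0.9]
eef_pos: [551.6, 33.7, 19.8]
wrist_force: [0.2, -0.6, 0.7]
t 6.0333 tcp [551.6  33.7  19.8] tray [ 0.7 14.7] ang 0.0 F [ 0.2 -0.6  0.7]
```

View pics/w3.png

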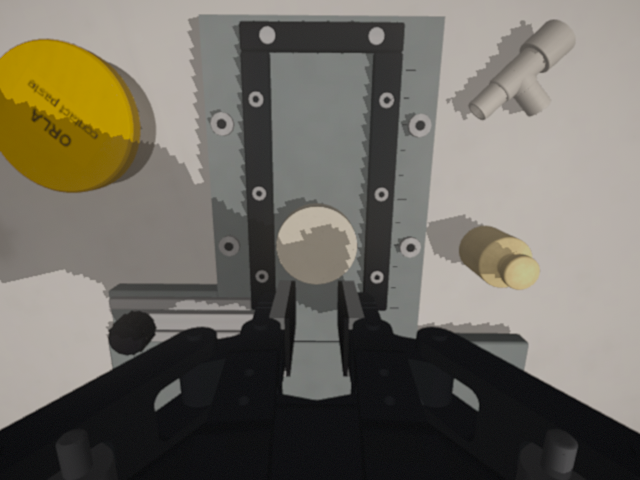

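The disc is in the lane at (317,245), and the stop's inner edge is at row 52.

Run:
```python
from h import *
o,a=np.array([547.6,19.5]),-0.2278
p=cam('wrist')
for n,c,z in [('disc',(317,245),23),('stopL',(275,52),17),('stopR',(370,52),17),('railend',(375,309),17),('knob',(132,330),34),('bar end',(255,323),17),('railL',(273,190),17),('railR',(366,190),17)]: print(n,toT(world(p,*c,z),o,a).round(1))
print(pix(p,[*toW([0,111],o,a),17]))
```

```text
disc [ 0.1 41.8]
stopL [-15.6 114.4]
stopR [ 19.6 114.4]
railend [26.  10.4]
knob [-74.1   9.4]
bar end [-27.9   3.5]
railL [-17.9  63.4]
railR [20.  63.4]
(np.float64(317.12769730878813), np.float64(62.08727101122926))
```

```bash
python3 -m creep '0.0013 0.0049 0 0 0.018; 0.0025 0.0097 0 0 0.018; 0.0036 0.0145 0 0 0.018; 0.0047 0.0194 0 0 0.018; 0.0059 0.0242 0 0 0.018' | grep -E 'wrist|pos'
python3 -m creep '0.0011 0.0049 0 0 0.018; 0.0023 0.0097 0 0 0.018; 0.0034 0.0146 0 0 0.018; 0.0045 0.0195 0 0 0.018; 0.0056 0.0243 0 0 0.018' | grep -E 'wrist|pos'
python3 -m creep '0 0 0 0 0.018;0 0 0 0 0.018' | grep -E 'wrist|pos'; python3 look.py wrist w4.png|head -1
python3 -c "
import cv2
a=cv2.imread('pics/w4.png')[120:330,220:430];cv2.imwrite('pics/w4c.png',cv2.resize(a,None,fx=2,fy=2))"
```

```text
eef_pos: [557.6, 58.2, 19.8]
wrist_force: [0.6, 0.2, -0.5]
eef_pos: [563.2, 82.4, 19.8]
wrist_force: [0.8, 0.1, 0.1]
eef_pos: [563.1, 82.2, 19.8]
wrist_force: [-0.8, -0.9, -1.1]
t 7.1333 tcp [563.1  82.2  19.8] tray [ 0.9 64.6] ang 0.0 F [-0.8 -0.9 -1.1]
```

View pics/w4c.png

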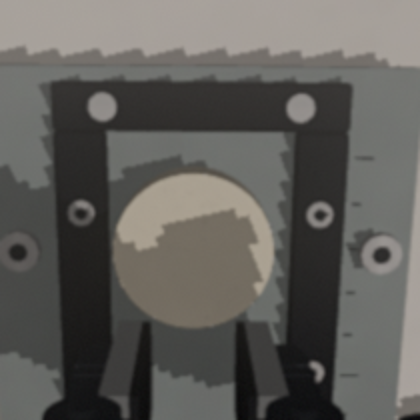

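The disc's far edge is at full-image row 206 and the stop's inner edge at row 185, so a small gap remains.

Run:
```python
from h import *
o,a=np.array([547.6,19.5]),-0.2278
p=cam('wrist')
for n,c,z in [('disc',(317,245),23),('edge',(317,206),23),('rear',(317,284),23),('stop',(317,185),17),('scr',(271,173),17)]: print(n,toT(world(p,*c,z),o,a).round(1))
```

```text
disc [ 0.3 91.6]
edge [  0.3 107.6]
rear [ 0.3 74.6]
stop [  0.3 115.3]
scr [-18.3 120. ]
```

```bash
python3 -m creep '0.0003 0.001 0 0 0.018; 0.0005 0.002 0 0 0.018; 0.0007 0.003 0 0 0.018; 0.0007 0.003 0 0 0.018' | grep -E 'wrist|pos'
python3 -m creep '-0.001 -0.004 0 0 0.018; -0.0023 -0.0097 0 0 0.018; -0.0023 -0.0097 0.02 0 0.018; -0.0023 -0.0097 0.04 0 0.018; -0.0023 -0.0097 0.06 0 0.018' | grep -E 'wrist|pos'
python3 -m creep '-0.010 -0.012 0 -0.05 0.018; -0.025 -0.030 0 -0.15 0.018; -0.040 -0.049 0 -0.25 0.018; -0.055 -0.067 0 -0.35 0.018; -0.0667 -0.082 0 -0.392 0.018' | grep -E 'wrist|pos'
python3 -m creep '-0.015 -0.018 0 -0.1 0.018; -0.030 -0.036 0 -0.2 0.018; -0.045 -0.055 0 -0.3 0.018; -0.058 -0.072 0 -0.36 0.018; -0.0667 -0.082 0 -0.392 0.018' | grep -E 'wrist|pos'
python3 -m creep '0 0 0 0 0.018;0 0 0 0 0.018;0 0 0 0 0.018' | grep -E 'wrist|pos'; python3 look.py wrist w5.png
```

```text
eef_pos: [563.8, 84.9, 19.8]
wrist_force: [-0.7, 0.6, -0.5]
eef_pos: [560.8, 74.5, 79.9]
wrist_force: [0.5, -0.2, 0.6]
eef_pos: [493.4, -8.1, 79.6]
wrist_force: [0.2, -0.3, -1.4]
eef_pos: [426.6, -90.3, 79.7]
wrist_force: [0.4, -0.7, -0.3]
eef_pos: [428.4, -88.8, 80.0]
wrist_force: [0.8, -0.5, -0.5]
t 9.0667 tcp [428.4 -88.8  80. ] tray [ -91.7 -132.4] ang -0.784 F [ 0.8 -0.5 -0.5]
white [ -52.9 -112.7] 112380
white [ -64.9 -100.6] 2672
brown [  58.9 -107.5] 3416
```

View pics/w5.png

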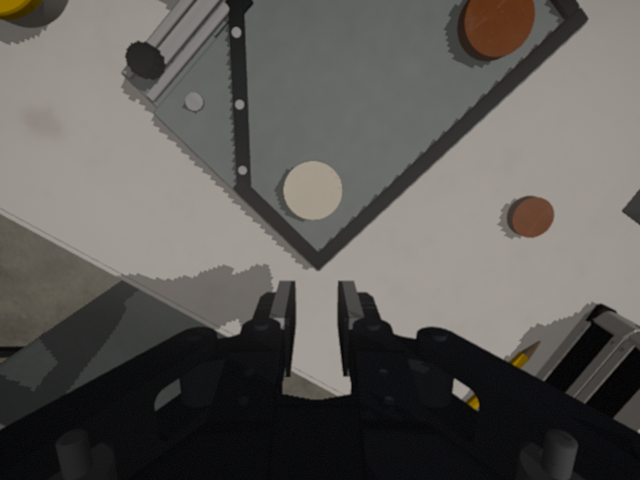

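```bash
python3 -m creep '-0.001 0.0017 -0.02 0 0.018; -0.001 0.0017 -0.04 0 0.018; -0.001 0.0017 -0.052 0 0.018; -0.001 0.0017 -0.058 0 0.018; -0.001 0.0017 -0.0602 0 0.018' | grep -E 'pos'
python3 -m creep '0 0 0 0 0.018; 0 0 0 0 0.018; 0.0028 0.0018 0 0 0.018; 0.0056 0.0035 0 0 0.018; 0.0085 0.0053 0 0 0.018' | grep -E 'wrist|pos'
for i in 1 2 3; do :; done
python3 -m creep '0.0042 0.0026 0 0 0.018; 0.0085 0.0053 0 0 0.018; 0.0127 0.0079 0 0 0.018; 0.0170 0.0106 0 0 0.018; 0.0212 0.0132 0 0 0.018' | grep -E 'wrist|pos'
python3 -m creep '0.0042 0.0026 0 0 0.018; 0.0085 0.0053 0 0 0.018; 0.0127 0.0079 0 0 0.018; 0.0170 0.0106 0 0 0.018; 0.0212 0.0132 0 0 0.018' | grep -E 'wrist|pos'
python3 -m creep '0.0042 0.0026 0 0 0.018; 0.0085 0.0053 0 0 0.018; 0.0127 0.0079 0 0 0.018; 0.0170 0.0106 0 0 0.018; 0.0212 0.0132 0 0 0.018' | grep -E 'wrist|pos'
python3 -m creep '0 0 0 0 0.018;0 0 0 0 0.018' | grep -E 'wrist|pos'; python3 look.py wrist w6.png
cat > blob.py <<'E'
import sys
from h import *
o,a=np.array([547.6,19.5]),-0.2278
p=cam('wrist')
s=ctrl.get_state();t=toT(s['eef_pos'],o,a);print('tool',t.round(1))
for r in ctrl.cut_out(p,sys.argv[1])[:3]:
    m=r['pixels'].astype(np.uint8)
    (u,v),_=cv2.minEnclosingCircle(cv2.findNonZero(m))
    print(round(r['confidence'],2),'px',round(u),round(v),'tray',toT(world(p,u,v,23),o,a).round(1),'area',m.sum())
E
python3 blob.py disc_a
```

```text
eef_pos: [426.6, -86.3, 18.5]
eef_pos: [436.5, -81.8, 20.4]
wrist_force: [0.9, -0.5, 0.5]
eef_pos: [457.3, -68.3, 19.7]
wrist_force: [0.0, -0.2, -0.1]
eef_pos: [478.4, -55.1, 19.6]
wrist_force: [-0.1, -1.2, 0.7]
eef_pos: [499.6, -41.9, 19.6]
wrist_force: [-0.5, 0.1, 0.5]
eef_pos: [499.3, -42.0, 19.5]
wrist_force: [-0.2, -0.6, -0.6]
t 11.3667 tcp [499.3 -42.   19.5] tray [-33.1 -70.8] ang -0.784 F [-0.2 -0.6 -0.6]
white [51.3 -1.5] 2220
white [ 75.3 -22.8] 524
white [-34.2  82.4] 203
white [25.4 24. ] 132
white [-22.3  58.8] 113
white [-75.7  32. ] 25479
white [ 36.1 -16.2] 133
white [ 59.8 -40.1] 135
white [ 83.5 -64.1] 140
white [-35.3  36.3] 311
white [-22.4  24.3] 109
white [-43.2   3.4] 2477
white [-50.1  11. ] 1322
white [-15.6 -51.7] 5100
white [-33.9 -15.8] 99
white [ -2. -69.] 281
white [ 18.2 -87.8] 121
white [-72.9 -21.2] 315
white [-57.5 -39.3] 66
brown [  61.8 -105.1] 6039
tool [-33.5 -71.1]
0.83 px 578 394 tray [  19.3 -186.2] area 1170
0.72 px 317 244 tray [-15.2 -51.1] area 5137
0.62 px 546 202 tray [  60.8 -102.7] area 7121
```

```bash
python3 -m creep '0.0040 0.0025 0 0 0.018; 0.0080 0.0050 0 0 0.018; 0.0120 0.0074 0 0 0.018; 0.0160 0.0100 0 0 0.018; 0.0187 0.0116 0 0 0.018' | grep -E 'wrist|pos'
python3 -m creep '0 0 0 0 0.018; -0.0021 -0.0013 0 0 0.018; -0.0042 -0.0026 0 0 0.018; -0.0042 -0.0026 0.012 0 0.018; -0.0042 -0.0026 0.024 0 0.018' | grep -E 'wrist|pos'
python3 -m creep '0.002 -0.002 0 0.06 0.018; 0.005 -0.004 0 0.16 0.018; 0.008 -0.0065 0 0.26 0.018; 0.011 -0.009 0 0.36 0.018; 0.013 -0.011 0 0.45 0.018' | grep pos
python3 -m creep '0.002 -0.001 0 0.1 0.018; 0.004 -0.003 0 0.2 0.018; 0.0058 -0.0038 0 0.3 0.018; 0.0058 -0.0038 0 0.335 0.018; 0.0058 -0.0038 0 0.335 0.018' | grep pos
python3 -m creep '0 0 -0.010 0 0.018; 0 0 -0.018 0 0.018; 0 0 -0.022 0 0.018; 0 0 -0.024 0 0.018; 0 0 -0.024 0 0.018' | grep pos
python3 look.py|head -1;python3 blob.py disc_a
```

```text
eef_pos: [518.6, -30.3, 19.8]
wrist_force: [0.2, -0.4, 0.2]
eef_pos: [512.6, -33.2, 43.6]
wrist_force: [0.7, 0.0, 1.2]
eef_pos: [527.8, -44.6, 45.6]
eef_pos: [533.4, -48.3, 45.4]
eef_pos: [531.6, -47.8, 18.4]
t 13.6 tcp [531.6 -47.8  18.4] tray [ -0.4 -69.2] ang 0.001 F [-0.1  0.8  0.5]
tool [  0.1 -69.2]
0.74 px 638 318 tray [136.  -73.8] area 240
0.69 px 318 230 tray [ -0.5 -35.2] area 5237
0.64 px 466 393 tray [  66.7 -111.1] area 380
```

```bash
python3 -m creep '0 0 0 0 0.018; 0.0007 0.0025 0 0 0.018; 0.0015 0.0060 0 0 0.018; 0.0026 0.0110 0 0 0.018; 0.0038 0.0160 0 0 0.018' | grep -E 'wrist|pos'
python3 -m creep '0.0011 0.0049 0 0 0.018; 0.0023 0.0097 0 0 0.018; 0.0034 0.0146 0 0 0.018; 0.0045 0.0195 0 0 0.018; 0.0056 0.0243 0 0 0.018' | grep -E 'wrist|pos'
python3 -m creep '0.0011 0.0049 0 0 0.018; 0.0023 0.0097 0 0 0.018; 0.0034 0.0146 0 0 0.018; 0.0045 0.0195 0 0 0.018; 0.0056 0.0243 0 0 0.018' | grep -E 'wrist|pos'
python3 -m creep '0.0011 0.0049 0 0 0.018; 0.0023 0.0097 0 0 0.018; 0.0034 0.0146 0 0 0.018; 0.0045 0.0195 0 0 0.018; 0.0056 0.0243 0 0 0.018' | grep -E 'wrist|pos'
python3 -m creep '0 0 0 0 0.018;0 0 0 0 0.018' | grep -E 'wrist|pos'; python3 look.py wrist w7.png|head -1; python3 blob.py disc_a
```

```text
eef_pos: [536.5, -31.6, 19.8]
wrist_force: [-0.5, -0.0, 0.9]
eef_pos: [542.0, -7.1, 19.7]
wrist_force: [0.3, -0.6, 0.5]
eef_pos: [547.6, 17.1, 19.6]
wrist_force: [-1.0, -0.6, -0.3]
eef_pos: [553.2, 41.4, 19.6]
wrist_force: [-0.2, 0.2, 0.3]
eef_pos: [553.0, 41.2, 19.5]
wrist_force: [0.6, 1.0, 0.4]
t 15.5333 tcp [553.   41.2  19.5] tray [ 0.4 22.4] ang 0.001 F [0.6 1.  0.4]
tool [ 0.3 22. ]
0.81 px 318 132 tray [-0.2 93.5] area 6312
0.16 px 176 341 tray [-62.1   5.7] area 1901
```

View pics/w7.png

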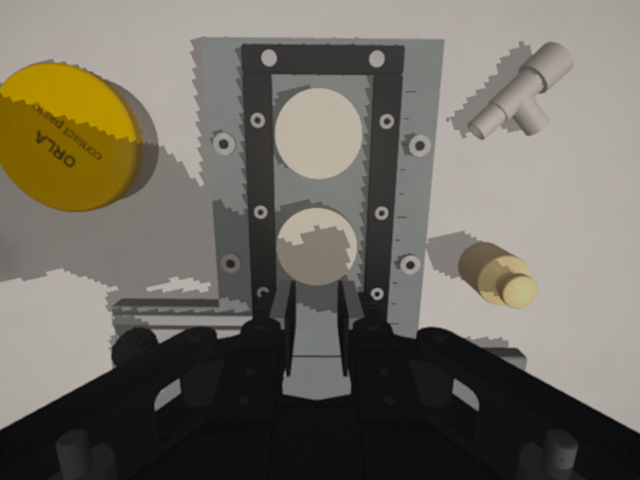

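Disc 1 is at (318,132) near the stop, and disc 2 is at (317,246) with a gap of about 11.5 mm. I push 10 mm more, then go for the brown disc.

```bash
python3 -m creep '0.0006 0.0024 0 0 0.018; 0.0011 0.0049 0 0 0.018; 0.0017 0.0073 0 0 0.018; 0.0023 0.0097 0 0 0.018; 0.0023 0.0097 0 0 0.018' | grep -E 'wrist|pos'
python3 -m creep '-0.001 -0.004 0 0 0.018; -0.0023 -0.0097 0 0 0.018; -0.0023 -0.0097 0.02 0 0.018; -0.0023 -0.0097 0.04 0 0.018; -0.0023 -0.0097 0.06 0 0.018' | grep -E 'wrist|pos'
python3 -m creep '0.004 -0.012 0 0.05 0.018; 0.010 -0.032 0 0.15 0.018; 0.016 -0.052 0 0.25 0.018; 0.022 -0.072 0 0.35 0.018; 0.0256 -0.0875 0 0.392 0.018' | grep -E 'wrist|pos'
python3 -m creep '0.006 -0.019 0 0.1 0.018; 0.012 -0.039 0 0.2 0.018; 0.018 -0.058 0 0.3 0.018; 0.023 -0.076 0 0.36 0.018; 0.0256 -0.0875 0 0.392 0.018' | grep -E 'wrist|pos'
python3 -m creep '0 0 0 0 0.018;0 0 0 0 0.018;0 0 0 0 0.018' | grep -E 'wrist|pos'; python3 look.py wrist w8.png|grep -v white; python3 blob.py disc_b
```

```text
eef_pos: [555.5, 51.0, 19.7]
wrist_force: [-0.8, 0.6, -0.7]
eef_pos: [552.4, 40.2, 79.7]
wrist_force: [0.6, 0.2, 1.1]
eef_pos: [578.9, -48.5, 79.8]
wrist_force: [0.7, -0.3, -0.0]
eef_pos: [604.4, -136.5, 79.7]
wrist_force: [0.4, 0.0, -0.4]
eef_pos: [603.8, -133.8, 79.4]
wrist_force: [-0.4, 0.3, 0.3]
t 17.6 tcp [ 603.8 -133.8   79.4] tray [  89.3 -136.6] ang 0.784 F [-0.4  0.3  0.3]
brown [  61.2 -105.4] 2851
tool [  89.4 -136.2]
0.92 px 319 192 tray [  61.  -105.4] area 3065
0.64 px 457 279 tray [155.5 -83.9] area 1366
0.6 px 158 255 tray [  20.1 -198.7] area 1334
```

View pics/w8.png

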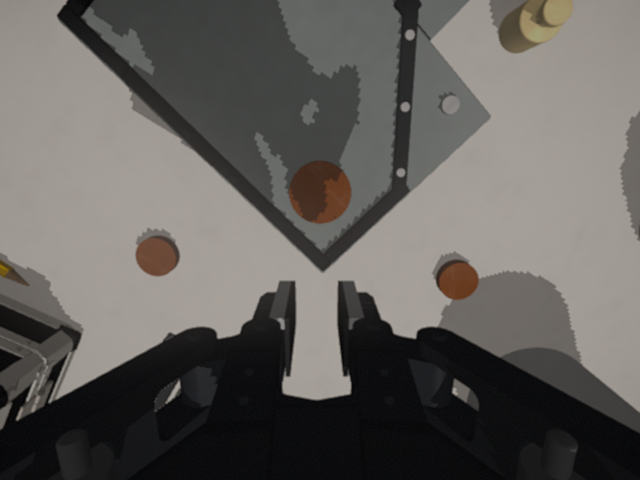

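The brown disc at (319,192) is lined up with the fingers. Its size matches 35 mm, and the two small look-alikes at (157,256) and (458,280) lie outside on the bench.

```bash
python3 -m creep '0 0 -0.02 0 0.018; 0 0 -0.04 0 0.018; 0 0 -0.052 0 0.018; 0 0 -0.058 0 0.018; 0 0 -0.060 0 0.018' | grep -E 'pos'
python3 -m creep '0 0 0 0 0.018; 0 0 0 0 0.018; -0.0018 0.0028 0 0 0.018; -0.0035 0.0056 0 0 0.018; -0.0053 0.0085 0 0 0.018' | grep -E 'wrist|pos'
python3 -m creep '-0.0026 0.0042 0 0 0.018; -0.0053 0.0085 0 0 0.018; -0.0079 0.0127 0 0 0.018; -0.0106 0.0170 0 0 0.018; -0.0132 0.0212 0 0 0.018' | grep -E 'wrist|pos'
python3 -m creep '-0.0026 0.0042 0 0 0.018; -0.0053 0.0085 0 0 0.018; -0.0079 0.0127 0 0 0.018; -0.0106 0.0170 0 0 0.018; -0.0132 0.0212 0 0 0.018' | grep -E 'wrist|pos'
python3 -m creep '-0.0026 0.0042 0 0 0.018; -0.0053 0.0085 0 0 0.018; -0.0079 0.0127 0 0 0.018; -0.0106 0.0170 0 0 0.018; -0.0132 0.0212 0 0 0.018' | grep -E 'wrist|pos'
python3 -m creep '0 0 0 0 0.018;0 0 0 0 0.018' | grep -E 'wrist|pos'; python3 blob.py disc_b
```

```text
eef_pos: [603.2, -133.4, 18.1]
eef_pos: [599.3, -125.5, 20.4]
wrist_force: [-0.5, 0.0, -0.7]
eef_pos: [585.4, -103.9, 19.6]
wrist_force: [0.0, 0.2, -0.1]
eef_pos: [572.3, -82.8, 19.6]
wrist_force: [-0.6, 0.4, 0.5]
eef_pos: [559.1, -61.6, 19.6]
wrist_force: [-0.2, 0.1, 1.2]
eef_pos: [559.2, -61.7, 19.5]
wrist_force: [0.6, 0.2, 0.8]
tool [ 29.8 -76.7]
0.76 px 316 240 tray [  8.5 -55.4] area 5801
0.56 px 525 10 tray [ 1.3 53.8] area 4486
```

```bash
python3 -m creep '-0.0018 0.0028 0 0 0.018; -0.0035 0.0056 0 0 0.018; -0.0050 0.0080 0 0 0.018; -0.0058 0.0093 0 0 0.018; -0.0058 0.0093 0 0 0.018' | grep -E 'wrist|pos'
python3 -m creep '0.0013 -0.0021 0 0 0.018; 0.0026 -0.0042 0 0 0.018; 0.0026 -0.0042 0.004 0 0.018; 0.0026 -0.0042 0.014 0 0.018; 0.0026 -0.0042 0.024 0 0.018' | grep -E 'pos'
python3 -m creep '-0.003 0 0 -0.06 0.018; -0.007 -0.001 0 -0.16 0.018; -0.012 -0.002 0 -0.26 0.018; -0.016 -0.003 0 -0.36 0.018; -0.019 -0.004 0 -0.45 0.018' | grep pos
python3 -m creep '-0.002 0 0 -0.1 0.018; -0.005 -0.001 0 -0.2 0.018; -0.008 -0.0016 0 -0.3 0.018; -0.008 -0.0016 0 -0.335 0.018; -0.008 -0.0016 0 -0.335 0.018' | grep pos
python3 -m creep '0 0 -0.010 0 0.018; 0 0 -0.018 0 0.018; 0 0 -0.022 0 0.018; 0 0 -0.024 0 0.018; 0 0 -0.024 0 0.018' | grep pos
python3 -m creep '0 0 0 0 0.018;0 0 0 0 0.018' | grep -E 'wrist|pos';python3 look.py|head -1;python3 blob.py disc_b
```

```text
eef_pos: [553.3, -52.4, 19.6]
wrist_force: [0.3, 0.4, -0.3]
eef_pos: [556.0, -57.0, 44.2]
eef_pos: [537.5, -61.1, 45.1]
eef_pos: [529.7, -62.7, 45.0]
eef_pos: [528.4, -62.3, 18.4]
eef_pos: [529.4, -62.5, 19.8]
wrist_force: [-0.5, 0.4, 0.2]
t 22.35 tcp [529.4 -62.5  19.8] tray [  0.8 -84. ] ang -0.0 F [-0.5  0.4  0.2]
tool [  0.8 -84. ]
0.8 px 323 224 tray [  2.5 -48. ] area 5910
0.57 px 638 289 tray [135.6 -75.9] area 209
```

```bash
python3 -m creep '0.0007 0.0018 0 0 0.018; 0.0014 0.0036 0 0 0.018; 0.0020 0.0056 0 0 0.018; 0.0027 0.0076 0 0 0.018; 0.0032 0.0095 0 0 0.018' | grep -E 'wrist|pos'
python3 -m creep '0.0009 0.0049 0 0 0.018; 0.0018 0.0098 0 0 0.018; 0.0027 0.0148 0 0 0.018; 0.0036 0.0197 0 0 0.018; 0.0045 0.0246 0 0 0.018' | grep -E 'wrist|pos'
python3 -m creep '0 0 0 0 0.018;0 0 0 0 0.018' | grep -E 'wrist|pos';python3 blob.py disc_b
```

```text
eef_pos: [532.5, -52.8, 19.7]
wrist_force: [-0.7, -0.4, 0.2]
eef_pos: [536.9, -27.8, 19.6]
wrist_force: [0.1, 0.1, 0.8]
eef_pos: [536.9, -28.0, 19.6]
wrist_force: [-0.1, 0.0, -0.6]
tool [  0.3 -48.9]
0.84 px 317 240 tray [ -0.5 -19.1] area 5825
0.75 px 638 354 tray [142.  -71.1] area 764
0.5 px 176 178 tray [-55.    5.3] area 4806
```

```bash
python3 -m creep '0.0015 0.0048 0 0 0.018; 0.0029 0.0096 0 0 0.018; 0.0041 0.0144 0 0 0.018; 0.0052 0.0193 0 0 0.018; 0.0064 0.0242 0 0 0.018' | grep -E 'wrist|pos'
python3 -m creep '0.0009 0.0037 0 0 0.018; 0.0017 0.0074 0 0 0.018; 0.0026 0.0110 0 0 0.018; 0.0034 0.0146 0 0 0.018; 0.0034 0.0146 0 0 0.018' | grep -E 'wrist|pos'
python3 -m creep '0 0 0 0 0.018;0 0 0 0 0.018' | grep -E 'wrist|pos';python3 look.py wrist w9.png|head -1; python3 blob.py disc_b
python3 -c "
import cv2
a=cv2.imread('pics/w9.png')[60:360,80:460];cv2.imwrite('pics/w9c.png',cv2.resize(a,None,fx=2,fy=2))"
```

```text
eef_pos: [543.4, -3.6, 19.6]
wrist_force: [0.3, 0.6, 0.5]
eef_pos: [546.8, 11.0, 19.7]
wrist_force: [-0.6, -0.2, -0.4]
eef_pos: [546.7, 10.4, 19.6]
wrist_force: [-0.7, -0.5, -0.2]
t 24.55 tcp [546.7  10.4  19.6] tray [ 1.1 -9.1] ang -0.0 F [-0.7 -0.5 -0.2]
tool [ 1.2 -9.2]
0.92 px 314 141 tray [-0.6 59. ] area 6093
0.87 px 317 43 tray [ 0.4 92.3] area 7331
0.75 px 624 414 tray [143.9 -63.7] area 880
```

View pics/w9c.png

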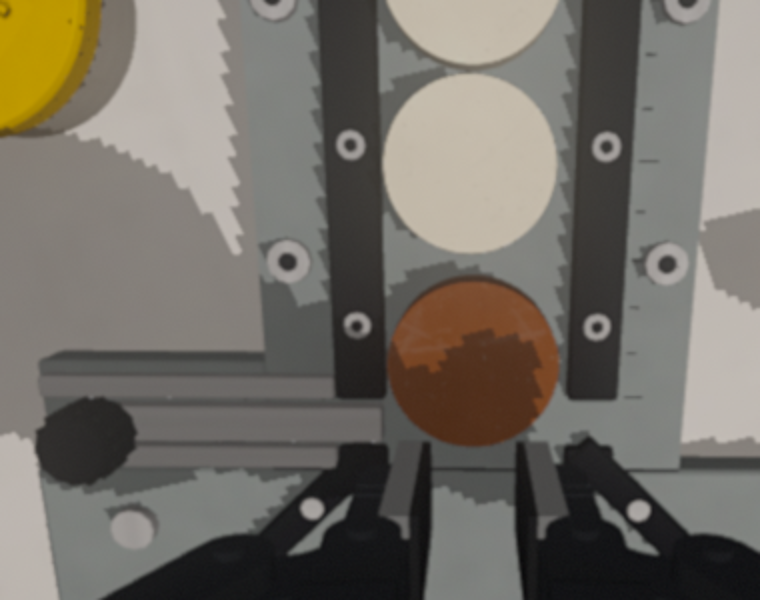

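The picture shows the brown disc's rear edge at crop row 445, with the bar's inner edge at row 405. It needs about 7.5 mm more, and roughly 9–10 mm is available to the stop. I push 8 mm and look.

```bash
python3 -m creep '0.0005 0.0020 0 0 0.018; 0.0009 0.0039 0 0 0.018; 0.0013 0.0055 0 0 0.018; 0.0016 0.0068 0 0 0.018; 0.0018 0.0078 0 0 0.018' | grep -E 'wrist|pos'
python3 -m creep '0 0 0 0 0.018;0 0 0 0 0.018' | grep -E 'wrist|pos';python3 look.py wrist w10.png|head -1; python3 blob.py disc_b
python3 -c "
import cv2
a=cv2.imread('pics/w10.png')[0:300,120:460];cv2.imwrite('pics/w10c.png',cv2.resize(a,None,fx=2,fy=2))"
```

```text
eef_pos: [548.5, 18.4, 19.6]
wrist_force: [0.9, -1.0, -0.8]
eef_pos: [548.5, 18.3, 19.6]
wrist_force: [-0.3, -0.2, 0.6]
t 25.2833 tcp [548.5  18.3  19.6] tray [ 1.1 -1. ] ang -0.0 F [-0.3 -0.2  0.6]
tool [ 1.1 -1. ]
0.89 px 316 159 tray [-0.1 60.5] area 5930
0.82 px 317 243 tray [ 0.3 27.1] area 5672
0.75 px 624 422 tray [144.7 -59.9] area 489
```

View pics/w10c.png

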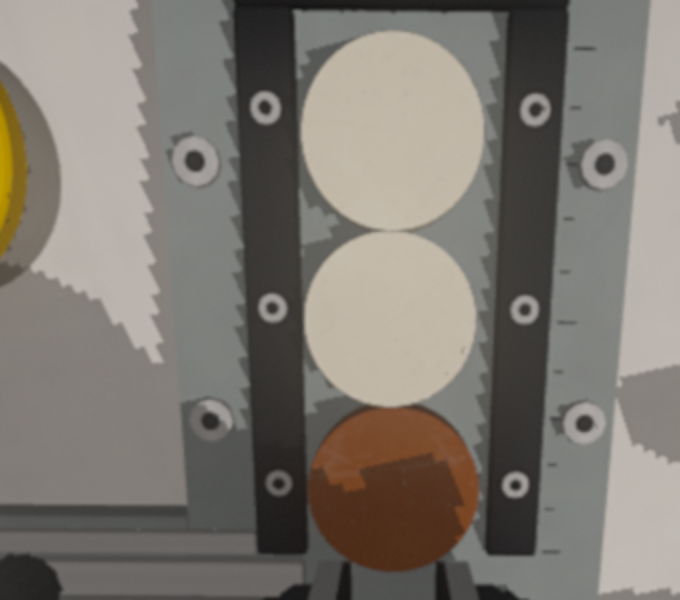

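Run:
```python
from h import *
o,a=np.array([547.6,19.5]),-0.2278
p=cam('wrist')
for n,c,z in [('edge',(316,15),23),('stop',(316,5),17),('rear',(316,286),23),('w2 front',(316,116),23),('railend L',(260,276),17),('railend R',(376,276),17),('barfront',(260,280.5),17.7)]: print(n,toT(world(p,*c,z),o,a).round(1))
```

```text
edge [  0. 109.]
stop [  0.  114.1]
rear [0.1 8.3]
w2 front [ 0.1 75.9]
railend L [-24.2  10.5]
railend R [26.2 10.6]
barfront [-24.2   8.7]
```

```bash
python3 -m creep '0.0002 0.0008 0 0 0.018; 0.0004 0.0016 0 0 0.018; 0.0006 0.0024 0 0 0.018; 0.0006 0.0026 0 0 0.018; 0.0006 0.0026 0 0 0.018' | grep -E 'wrist|pos'
python3 -m creep '-0.0010 -0.004 0 0 0.018; -0.0023 -0.0097 0 0 0.018; -0.0023 -0.0097 0.02 0 0.01; -0.0023 -0.0097 0.04 0 0; -0.0023 -0.0097 0.06 0 0' | grep -E 'wrist|pos'
python3 - <<'E'
from h import *
o,a=np.array([547.6,19.5]),-0.2278
p=cam('wrist');s=ctrl.get_state();print(s['eef_pos'],toT(s['eef_pos'],o,a))
for q in ['disc_a','gate_knob']:
  for r in ctrl.cut_out(p,q)[:3]:
    (u,v),_=cv2.minEnclosingCircle(cv2.findNonZero(r['pixels'].astype(np.uint8)));print(q,r['confidence'],u,v,toT(world(p,u,v,23 if q<'e' else 34),o,a))
for r in ctrl.landmark_of(p,'gate_knob')[:2]: print(r['xyz'],r['confidence'],toT(r['xyz'],o,a))
E
```

```text
eef_pos: [549.1, 20.9, 19.6]
wrist_force: [0.1, 0.6, 0.1]
eef_pos: [546.1, 10.6, 79.8]
wrist_force: [0.8, 0.4, 0.4]
[549.43087357  10.36721923  84.86078183] [ 3.84607472 -8.48336559]
disc_a 0.96 317.4910583496094 197.48214721679688 [ 0.25688548 29.13053567]
disc_a 0.85 317.5 68.55714416503906 [ 0.18310383 95.59694874]
disc_a 0.8 557.0 355.5 [152.5642734  -71.45847515]
gate_knob 0.88 224.5 240.5 [-50.79975577   6.98075658]
gate_knob 0.69 317.7563781738281 197.62156677246094 [ 0.37373507 30.60870825]
gate_knob 0.54 316.5 218.5373077392578 [-0.28908015 19.28613545]
[473.0, 38.5, 27.8] 0.91 [-76.96361617   1.66186209]
```

```bash
python3 -m creep '-0.010 0.004 0 0 0; -0.025 0.009 0 0 0; -0.040 0.014 0 0 0; -0.050 0.0165 0 0 0; -0.054 0.0174 0 0 0' | grep pos
python3 -m creep '-0.010 0.004 0 0 0; -0.025 0.009 0 0 0; -0.040 0.014 0 0 0; -0.050 0.0165 0 0 0; -0.054 0.0174 0 0 0' | grep pos
python3 -m creep '0 0 -0.015 0 0; 0 0 -0.035 0 0; 0 0 -0.048 0 0; 0 0 -0.0556 0 0; 0 0 -0.0556 0 0' | grep pos
python3 -m creep '0 0 0 0 0;0 0 0 0 0;0 0 0 0 0'; python3 look.py | head -1
python3 - <<'E'
from h import *
o,a=np.array([547.6,19.5]),-0.2278
for c in ('top','wrist'):
  p=cam(c)
  for r in ctrl.landmark_of(p,'gate_knob')[:2]: print(c,r['xyz'],r['confidence'],toT(r['xyz'],o,a))
E
```

```text
eef_pos: [489.9, 29.0, 77.8]
eef_pos: [437.3, 46.3, 79.2]
eef_pos: [437.5, 45.8, 22.3]
time_s: 28.02
eef_pos: [439.8, 45.9, 25.2]
eef_rot: [[0.226, 0.974, 0.002], [0.974, -0.226, 0.0], [0.001, 0.002, -1.0]]
wrist_force: [0.2, -0.0, 0.1]
width: -0.002
grip_force: 0.0
t 28.0167 tcp [439.8  45.9  25.2] tray [-110.9    1.4] ang -0.0 F [ 0.2 -0.   0.1]
top [552.1, 24.5, 6.2] 0.44 [3.25457061 5.88708503]
wrist [472.3, 38.7, 29.4] 0.97 [-77.69069907   1.69861077]
```

```bash
python3 -m creep '0.0049 -0.0011 0 0 0; 0.0097 -0.0023 0 0 0; 0.0146 -0.0034 0 0 0; 0.0195 -0.0045 0 0 0; 0.0243 -0.0056 0 0 0' | grep -E 'wrist|pos'
python3 -m creep '0.0049 -0.0011 0 0 0; 0.0097 -0.0023 0 0 0; 0.0146 -0.0034 0 0 0; 0.0195 -0.0045 0 0 0; 0.0243 -0.0056 0 0 0' | grep -E 'wrist|pos'
python3 -m creep '0.001 -0.0002 0 0 0; 0.002 -0.0005 0 0 0' | grep -E 'wrist|pos'
python3 look.py wrist w11.png| head -1
python3 - <<'E'
from h import *
o,a=np.array([547.6,19.5]),-0.2278
p=cam('wrist')
for r in ctrl.landmark_of(p,'gate_knob')[:2]: print(r['xyz'],r['confidence'],toT(r['xyz'],o,a))
E
```

```text
eef_pos: [463.6, 40.1, 24.0]
wrist_force: [-0.9, -0.4, 1.4]
eef_pos: [487.8, 34.5, 24.0]
wrist_force: [-1.1, -0.0, 1.4]
eef_pos: [489.6, 34.2, 23.9]
wrist_force: [-0.4, -0.3, 1.8]
t 29.2167 tcp [489.6  34.2  23.9] tray [-59.8   1.2] ang -0.0 F [-0.4 -0.3  1.8]
[509.7, 30.4, 27.1] 0.71 [-39.38247631   2.05926192]
```

```bash
python3 -m creep '0.001 -0.0002 0 0 0; 0.002 -0.0005 0 0 0; 0.003 -0.0007 0 0 0' | grep -E 'wrist|pos'
for i in 1; do python3 -m creep '0.001 -0.0002 0 0 0;0.001 -0.0002 0 0 0' | grep -E 'wrist|pos'; done
python3 -m creep '0.0007 -0.0002 0 0 0;0.0007 -0.0002 0 0 0' | grep -E 'wrist|pos'
python3 - <<'E'
from h import *
o,a=np.array([547.6,19.5]),-0.2278
p=cam('wrist','w12.png')
for r in ctrl.landmark_of(p,'gate_knob')[:2]: print(r['xyz'],r['confidence'],toT(r['xyz'],o,a))
E
```

```text
eef_pos: [492.2, 33.6, 23.9]
wrist_force: [-0.2, 0.9, 0.8]
eef_pos: [493.5, 33.3, 24.0]
wrist_force: [-0.4, -0.0, 0.1]
eef_pos: [494.1, 33.1, 24.0]
wrist_force: [-0.1, 0.6, -0.1]
[511.3, 28.0, 30.8] 0.95 [-37.28180759   0.08260036]
[568.8, 112.3, 12.6] 0.74 [-0.30516893 95.19026669]
```

```bash
python3 -m creep '0.001 -0.0002 0 0 0;0.001 -0.0002 0 0 0' | grep -E 'wrist|pos'
python3 -m creep '0.001 -0.0002 0 0 0;0.001 -0.0002 0 0 0' | grep -E 'wrist|pos'
python3 -c "
import cv2
a=cv2.imread('pics/w12.png');print(a.shape)"
```

```text
eef_pos: [495.1, 32.9, 24.0]
wrist_force: [-0.8, -0.6, -0.3]
eef_pos: [496.2, 32.7, 24.0]
wrist_force: [-1.0, -0.4, 0.3]
(480, 640, 3)
```

View pics/w12.png

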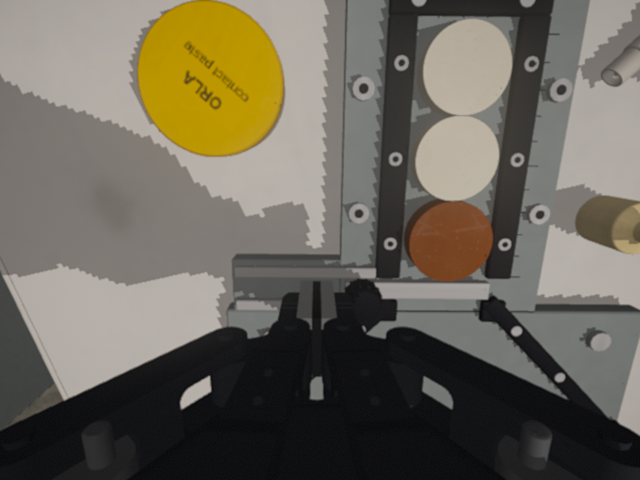

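The bar lies across the mouth, with its end at (489,290), and all three discs are clear behind it. I've now viewed more pictures than the 10 allowed, so from here I'll rely on numbers only and push on until the stop is felt.

```bash
python3 -m creep '0.001 -0.0002 0 0 0;0.001 -0.0002 0 0 0' | grep -E 'wrist|pos'
python3 -m creep '0.001 -0.0002 0 0 0;0.001 -0.0002 0 0 0' | grep -E 'wrist|pos'
python3 -c "
from cell import ctrl
s=ctrl.get_state();print(s['wrist_force'],s['moment'],s['joint_torque'])"
```

```text
eef_pos: [497.2, 32.4, 24.0]
wrist_force: [-1.7, 0.4, 0.1]
eef_pos: [497.7, 32.3, 23.9]
wrist_force: [-3.4, -0.5, 1.4]
[-3.3852772  -0.46184544  1.40890722] [ 0.03512143  0.4077289  -0.00347899] [-1.72104375e-01 -3.08677340e+01 -3.11202121e+01 -7.72160740e-03
 -6.78049140e-01 -2.10347876e-03]
```

```bash
python3 -m creep '0.001 -0.0002 0 0 0;0.0015 -0.0003 0 0 0;0.0015 -0.0003 0 0 0' | grep -E 'wrist|pos'
python3 -m creep '-0.005 0.0011 0 0 0; -0.012 0.0028 0 0 0; -0.012 0.0028 0.02 0 0; -0.012 0.0028 0.05 0 0; -0.012 0.0028 0.08 0 0' | grep -E 'wrist|pos'
python3 -m creep '0.02 -0.01 0.03 0 0;0.03 -0.02 0.04 0 0;0.03 -0.02 0.04 0 0;0.03 -0.02 0.04 0 0;0.03 -0.02 0.04 0 0' | grep -E 'wrist|pos'
python3 - <<'E'
from h import *
np.set_printoptions(precision=1,suppress=True)
o,a=np.array([547.6,19.5]),-0.2278
for c in ('wrist','top'):
  p=cam(c)
  for q,z in [('disc_a',23),('gate_knob',34),('weight_100g',0),('grease_tin',0),('adapter_bnc_t',0)]:
    for r in ctrl.landmark_of(p,q)[:5]: print(c,q,round(r['confidence'],2),np.array(r['xyz']),toT(r['xyz'],o,a))
  for r in ctrl.cut_out(p,'disc_a')[:6]:
    (u,v),_=cv2.minEnclosingCircle(cv2.findNonZero(r['pixels'].astype(np.uint8)));print('cut',round(r['confidence'],2),toT(world(p,u,v,23),o,a))
print(ctrl.get_state()['time_s'])
E
```

```text
eef_pos: [498.0, 32.2, 23.7]
wrist_force: [-8.0, 1.4, 4.7]
eef_pos: [486.4, 34.9, 103.9]
wrist_force: [0.9, 0.0, 0.1]
eef_pos: [516.3, 15.1, 142.6]
wrist_force: [-0.4, 0.2, -0.3]
wrist disc_a 0.9 [696.5 -98.1  -3.2] [171.6 -80.9]
wrist disc_a 0.82 [561.   80.2  11.8] [-0.7 62.2]
wrist disc_a 0.76 [557.   46.3  12.7] [ 3.1 28.2]
wrist disc_a 0.66 [571.4 112.4  11.7] [ 2.2 95.9]
wrist gate_knob 0.67 [654.8 109.9  -5. ] [ 84.  112.3]
wrist gate_knob 0.57 [545.9  21.9   1.5] [-2.2  2. ]
wrist weight_100g 0.58 [636.3  36.3  -1.5] [82.6 36.4]
wrist weight_100g 0.32 [556.4  47.4  11.5] [ 2.3 29.2]
wrist grease_tin 0.63 [475.3 131.2   0.1] [-95.7  92.5]
wrist adapter_bnc_t 0.96 [651.5 106.5  -4.3] [ 81.6 108.2]
wrist adapter_bnc_t 0.26 [561.6  81.   12.6] [-0.3 63.1]
cut 0.83 [153.7 -73.5]
cut 0.79 [-0.1 28.9]
cut 0.65 [-0.9 62.7]
cut 0.56 [-0.2 95.2]
top disc_a 0.8 [ 691.8 -100.5    0.9] [167.6 -84.3]
top disc_a 0.69 [ 518.5 -194.2   -2.9] [  19.9 -214.8]
top disc_a 0.46 [561.2  83.7  15.9] [-1.2 65.6]
cut 0.8 [  13.6 -208.8]
cut 0.68 [159.5 -86.6]
cut 0.46 [-14.6  58.2]
32.5
```

```bash
python3 -m creep '0 0 0 0 0;0 0 0 0 0' | grep pos; python3 -c "
from cell import ctrl;print(ctrl.sign_off())"
```

```text
eef_pos: [517.6, 14.8, 144.1]
the job is handed in; nothing more can be done
None
```

I handed the job in at about 33 s: all three discs measure in the lane and the gate was pushed until it met its stop (8 N), but sign-off gave no verdict, and I viewed 12 pictures instead of the allowed 10.

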